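# Set up a connector block for its contact test

## Task

Set up the connector block for its contact test: tip the standing block over onto the raised test bed so that it lies flat there with its terminal openings up, then put every test pin from the rack fully home in an opening of its own, and only then press the tester's start button right down and let it come up. Also put the inspection scope back properly seated in its cradle, whenever it suits you, and leave the other things on the bench where they are.

Things in the scene. Friction and masses are not known exactly. Their poses are not given: they have to be found in the camera images.
- bed: test bed: fixed aluminium plate 165 x 100 mm, 10 mm thick, with a black mat and an 18 mm high ridge across its +x end (157 mm from the origin). Origin at bench level in the middle of its -x edge: that edge is the low stop. x points along the plate away from the stop (the way to tip the block), z up.
- block: grey plastic connector block 130 (z) x 60 (y) x 45 (x) mm, 0.5 to 0.8 kg, standing on end by the bed's stop edge (up to 1 cm off). Origin in the centre of the end it stands on. Its -x face looks away from the bed and has four openings between brass screws. Pushed high on that face towards the bed it turns over the stop and falls flat on the bed, openings up, mouths 55 mm above the bench.
- rack: pin rack: fixed blue plastic bar 140 x 44 mm, 38 mm high, origin under its centre, x along its length; four holes at x = -45, -15, 15, 45 mm (34 mm deep, 9.5 mm wide), some of them empty
- scope: black handheld inspection scope lying on the bench: handle 100 x 36 x 28 mm (long along x) with a dark steel lens barrel 22 mm thick sticking out 34 mm from its +x end. About 0.18 kg. Origin under the centre of the handle, on its underside; z up.
- cradle: fixed grey scope cradle: plate 150 x 70 x 6 mm with walls 16 mm higher around a pocket 111 (x) x 46 (y) mm. Origin at bench level under the pocket's centre. The +x end wall has a 32 mm gap for the barrel; the side walls are open over the middle 63 mm for fingers. Seated, the scope's origin is 6 mm above the cradle's, x the same way.
- start (a joint): white round push button (26 mm across) on top of the grey tester, pressed straight down: 0 = up, 0.006 = fully down; springs back; fully down takes about 5 N
- start_top (a point): centre of the top of the start button, 72 mm above the bench when up
- tester: tester: fixed grey box 110 x 130 x 50 mm with black end grips and a screen; origin under its centre
- pin0: test pin (2 to 4 are present; None if absent), starts upright in the rack: black round head 14 mm across, 46 mm tall, above a steel collar 18 mm across and 4 mm thick, above a brass probe 7 mm across and 30 mm long with a tapered tip. About 30 g. Origin in the centre of the collar's underside, z up along the head.
- mouth0 (a point): centre of the mouth of a terminal opening in the block's -x face, at block z = 20 mm: square, 9 mm wide, 2 mm chamfer, 34 mm deep; a pin fully home here has its origin at this point and its head pointing out along the block's -x. Axes as the block's.
- pin1: test pin (2 to 4 are present; None if absent), starts upright in the rack: black round head 14 mm across, 46 mm tall, above a steel collar 18 mm across and 4 mm thick, above a brass probe 7 mm across and 30 mm long with a tapered tip. About 30 g. Origin in the centre of the collar's underside, z up along the head.
- mouth1 (a point): centre of the mouth of a terminal opening in the block's -x face, at block z = 50 mm: square, 9 mm wide, 2 mm chamfer, 34 mm deep; a pin fully home here has its origin at this point and its head pointing out along the block's -x. Axes as the block's.
- pin2: test pin (2 to 4 are present; None if absent), starts upright in the rack: black round head 14 mm across, 46 mm tall, above a steel collar 18 mm across and 4 mm thick, above a brass probe 7 mm across and 30 mm long with a tapered tip. About 30 g. Origin in the centre of the collar's underside, z up along the head.
- mouth2 (a point): centre of the mouth of a terminal opening in the block's -x face, at block z = 80 mm: square, 9 mm wide, 2 mm chamfer, 34 mm deep; a pin fully home here has its origin at this point and its head pointing out along the block's -x. Axes as the block's.
- pin3: test pin (2 to 4 are present; None if absent), starts upright in the rack: black round head 14 mm across, 46 mm tall, above a steel collar 18 mm across and 4 mm thick, above a brass probe 7 mm across and 30 mm long with a tapered tip. About 30 g. Origin in the centre of the collar's underside, z up along the head.
- mouth3 (a point): centre of the mouth of a terminal opening in the block's -x face, at block z = 110 mm: square, 9 mm wide, 2 mm chamfer, 34 mm deep; a pin fully home here has its origin at this point and its head pointing out along the block's -x. Axes as the block's.
- shell_a: bystander: round aluminium connector shell with black foot, 54 mm across, 68 mm tall, upright; origin at its underside
- shell_b: bystander: round aluminium connector shell with black foot, 46 mm across, 68 mm tall, upright; origin at its underside
- jar: bystander: small clear jar with black lid, 48 mm across, 60 mm tall; origin at its underside
- tape: bystander: black ring-shaped spool, 72 mm across, 19 mm tall; origin at its underside
- driver: bystander: screwdriver, 170 mm long, lying; origin at its underside
- tray: bystander: open blue tray 80 x 110 x 45 mm; origin at its underside

How it is judged (in metres and radians):
On the way, in this order (a step that is already met when the one before it is completed fails the run):
1. the block has been tipped and lies on the bed, openings up (angle between block's own x axis and vertical above 3 rad and x of block in the frame of bed between -0.045 and 0.04 m and y of block in the frame of bed between -0.04 and 0.04 m and linear speed of block below 0.03 m/s), for 0.3 s.
2. every test pin present is fully home in an opening of the lying block (all of step 1 and (distance between pin0 and mouth0 below 0.006 m or distance between pin0 and mouth1 below 0.006 m or distance between pin0 and mouth2 below 0.006 m or distance between pin0 and mouth3 below 0.006 m) and (distance between pin1 and mouth0 below 0.006 m or distance between pin1 and mouth1 below 0.006 m or distance between pin1 and mouth2 below 0.006 m or distance between pin1 and mouth3 below 0.006 m) and (distance between pin2 and mouth0 below 0.006 m or distance between pin2 and mouth1 below 0.006 m or distance between pin2 and mouth2 below 0.006 m or distance between pin2 and mouth3 below 0.006 m) and (distance between pin3 and mouth0 below 0.006 m or distance between pin3 and mouth1 below 0.006 m or distance between pin3 and mouth2 below 0.006 m or distance between pin3 and mouth3 below 0.006 m)), for 0.3 s.
3. with the pins home, the start button is pressed right down (value of joint start above 0.0045 m and (distance between pin0 and mouth0 below 0.006 m or distance between pin0 and mouth1 below 0.006 m or distance between pin0 and mouth2 below 0.006 m or distance between pin0 and mouth3 below 0.006 m) and (distance between pin1 and mouth0 below 0.006 m or distance between pin1 and mouth1 below 0.006 m or distance between pin1 and mouth2 below 0.006 m or distance between pin1 and mouth3 below 0.006 m) and (distance between pin2 and mouth0 below 0.006 m or distance between pin2 and mouth1 below 0.006 m or distance between pin2 and mouth2 below 0.006 m or distance between pin2 and mouth3 below 0.006 m) and (distance between pin3 and mouth0 below 0.006 m or distance between pin3 and mouth1 below 0.006 m or distance between pin3 and mouth2 below 0.006 m or distance between pin3 and mouth3 below 0.006 m)), for 0.05 s.
At the end, for the whole second after the job is handed in: Block lies still on the bed, openings up, within 40 mm of the bed's middle line; each present pin's origin within 6 mm of the mouth of some opening; start button up again; scope at rest level in the cradle pocket, within 10 mm and 0.15 rad of its place and 4 mm of its height (all of step 2 and x of scope in the frame of cradle between -0.01 and 0.01 m and y of scope in the frame of cradle between -0.01 and 0.01 m and z of scope in the frame of cradle below 0.01 m and angle between the x axis of scope and the x axis of cradle, either way round below 0.15 rad and angle between scope's own z axis and vertical below 0.1 rad and linear speed of scope below 0.02 m/s and value of joint start below 0.002 m); the robot touches nothing.
It fails at once if a bystander (shells, jar, spool, screwdriver, tray) is moved more than 40 mm (distance of any of shell_a, shell_b, jar, tape, driver, tray from where it was at the start of the episode above 0.04 m).
Of pin0, pin1, pin2, pin3 only 2 to 4 are there at a start; the rules pass over those that are not, and their reading is None.
At some moment in a run one of scope may be knocked a few centimetres aside while the robot is not near it.
It also fails if it takes over 210 s, if anything falls off the work surface, if the arm or the gripper's body presses on something with over 40 N, if the wrist force passes 120 N, or if a joint passes its speed limit or range.

## Robot

A 6-joint arm with a two-finger parallel gripper is mounted at the origin on the work surface. World frame = base frame: x ahead of the robot, y to its left, z up, the work surface at z = 0. Lengths are in mm, angles in rad, forces in N, time in s.
With the tool pointing down it reaches from about 350 to 975 mm from the base axis. Payload 7.1 kg.
Tool frame: the origin (TCP) lies midway between the tips of the shut fingers; the grasp point (between the pads) lies env.grip_depth behind it (env.grip_depth is the distance from the TCP to the grasp point, in mm); z points along the fingers, y is the line along which they close (so a half turn about z gives the same grasp; the last joint's range is limited). The gripper opens to 88 mm and grips with 3 to 60 N. Pads are 20 mm wide; open, the fingers measure 115 mm over their backs; the gripper's body (75 mm by 178 mm) begins 61 mm behind the grasp point.
Start: joints at [-1.163, 0.423, 1.63, -0, 1.089, -0.019], TCP at [258.74, -568.91, 196.275] pointing down, gripper open.
Joint ranges: [-3, 3], [-0.9, 2.11], [0.09, 2.58], [-1.31, 4.45], [0.11, 2.69], [-2.54, 2.54]. Speed limits (rad/s): [2.39, 2.39, 3.01, 3.14, 3.14, 3.14].

## Interface

Orientations are given as a unit quaternion [w, x, y, z].
In Python, from rig import env gives the robot as it stands. The module is installed in compiled form; this text tells all that it offers. Calls block until the motion is done:
- env.move_ptp(position, orientation): joint-space move of the TCP to a pose.
- env.move_linear(position, ori=None, rate=150, guard=None): straight line of the TCP; ori=None keeps the orientation; rate is the mean speed in mm/s. With guard (N) it stops when the force on the tool has changed by that much, and returns True; else False.
- env.goto_joints(angles): joint-space move.
- env.ungrasp() and env.grasp(squeeze=None): open the fingers fully, or close them until they stop; squeeze is the grip in N (None keeps the last).
- env.hold(seconds).
- env.inverse_kinematics(position, orientation): joint angles nearest the present ones, or None.
- env.observe(): the state.
- env.snapshot(name): name is "side" or "top" or "wrist"; returns the picture (400x640x3 uint8, red, green, blue); there is no depth.
- env.camera_model(name): a dict with "camera_matrix" (3x3 intrinsics, pixels), "origin" and "rotation" of the camera in the world. Camera axes: x right, y down, z forward; pixel columns grow to the right and rows downward; lengths in mm; the calibration is good to about 2 mm. A picture is of the moment at which its call begins: read the wrist's pose just before it. camera_model takes no time and is no camera call; for the wrist camera it gives the pose at the moment of the call.
A pose or a line that the arm cannot do raises env.PlanningError and nothing moves.
- env.job_done(): hands the job in; it is judged then, once.
The state is a dict: "time": time; "joints": joint angles; "joint_velocities": joint speeds; "joint_efforts": joint torques, N m; "position": TCP position; "orientation": TCP orientation; "ft_force": force on the tool from outside, world axes, zero at the start; "ft_torque": the same for the moment, N m; "gripper_width": opening from 0.0 (shut) to 1.0 (fully open); "grip_force": force on a finger pad.
Only numpy, scipy, OpenCV 4.12 (cv2) and the standard library are available. Lean on these libraries where they do the work, as an engineer would, in place of code of your own. Each camera call takes 0.05 s, during which the arm holds its last target. There are 200 camera calls.

## Working session

There is one attempt and no reset: what is moved stays moved. The work goes in short steps, each a Python script; the robot and the scene stay as the last script left them, time stands still between calls to the robot, and variables do not carry over. Pictures are saved under pics/ and viewed, at most 14 in all, crops included, and the job is handed in when it is done.

```bash
mkdir -p pics
python3 - <<'E'
from rig import env
import cv2,numpy as np
o=env.observe();print(o['time'],o['position'],o['orientation'],o['gripper_width'],env.grip_depth)
for n in("side","top","wrist"):
    m=env.camera_model(n);print(n,np.round(m['camera_matrix'],1).tolist(),np.round(m['origin'],1),np.round(m['rotation'],3).tolist())
    cv2.imwrite(f'pics/{n}0.png',env.snapshot(n)[:,:,::-1])
E
```

```text
0.0 [ 258.47563768 -568.40496153  195.53142495] [-7.23001013e-04  9.77319372e-01  2.11769444e-01 -1.57766730e-04] 1.0025751274424064 18.700000000000003
side [[377.8, 0.0, 315.3], [0.0, 377.8, 193.7], [0.0, 0.0, 1.0]] [172.9 822.3 696.5] [0.111, -0.185, 0.861, -0.461]
top [[433.4, 0.0, 317.1], [0.0, 433.4, 198.1], [0.0, 0.0, 1.0]] [ 447.7  -11.6 1184.2] [0.053, -0.706, 0.706, -0.029]
wrist [[298.5, 0.0, 318.1], [0.0, 298.5, 197.7], [0.0, 0.0, 1.0]] [ 319.6 -542.1  384.6] [0.103, 0.835, -0.537, -0.067]
```

View pics/top0.png

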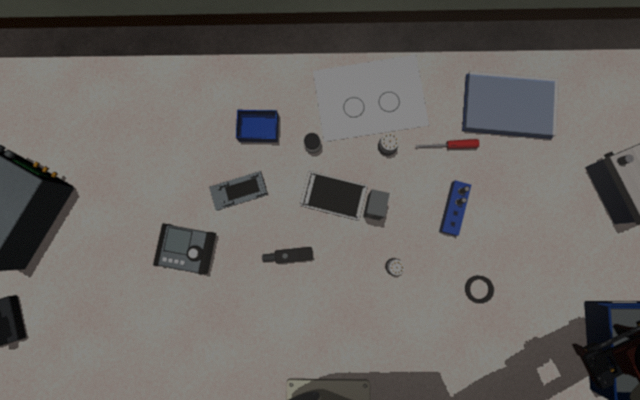

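View pics/side0.png

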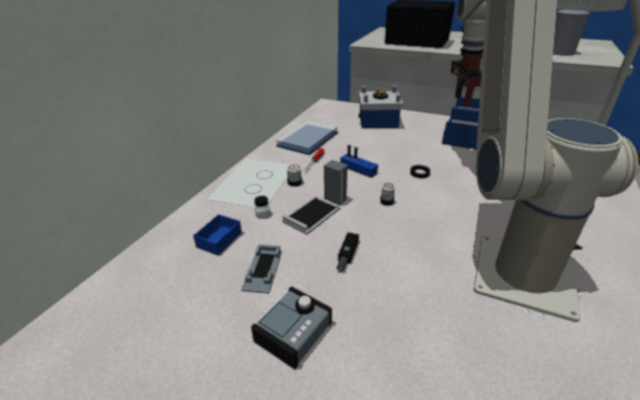

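Top view: bed/mat centre (336,196), block top (378,203) on its -y end, rack (455,208) with perhaps 2 pins on its upper end, scope (288,255) with barrel to the left, cradle (239,190), tester (186,248) with button (194,254). The side view shows two pins.

```bash
cat > h.py <<'E'
from rig import env
import cv2,numpy as np
from scipy.spatial.transform import Rotation as R
def rot(q): return R.from_quat(np.asarray(q)[[1,2,3,0]]) if np.ndim(q)==1 else R.from_matrix(q)
def cam(n):
    m=env.camera_model(n); return m['camera_matrix'],np.array(m['origin']),rot(m['rotation'])
def plane(c,px,z):
    K,o,r=c; px=np.atleast_2d(np.asarray(px,float))
    d=r.apply(np.c_[(px-[K[0,2],K[1,2]])/[K[0,0],K[1,1]],np.ones(len(px))])
    return o+d*((z-o[2])/d[:,2])[:,None]
def proj(c,p):
    K,o,r=c; q=r.inv().apply(np.atleast_2d(p)-o); return q[:,:2]/q[:,2:]*[K[0,0],K[1,1]]+[K[0,2],K[1,2]]
def down(a): return [0,np.cos(a/2),np.sin(a/2),0]   # tool x at world angle a, fingers close along a-90deg
def look(xy,a,z,name):
    """put the wrist camera's view centre roughly on xy and save a picture"""
    o=env.observe(); c=cam('wrist'); rt=rot(o['orientation']).inv()
    off=rt.apply(plane(c,[[318,198]],20)[0]-o['position'])  # at present height
    d=rt.apply(c[2].apply([0,0,1])); co=rt.apply(c[1]-o['position'])
    ra=rot(down(a)); dw=ra.apply(d); cw=ra.apply(co)
    t=(z+cw[2]-20)/-dw[2]; s=cw+dw*t
    env.move_ptp([xy[0]-s[0],xy[1]-s[1],z],down(a))
    c=cam('wrist'); im=env.snapshot('wrist')[:,:,::-1].copy(); cv2.imwrite(f'pics/{name}.png',im)
    np.savez(f'pics/{name}.npz',K=c[0],o=c[1],q=c[2].as_matrix()); return c,im
def load(name):
    f=np.load(f'pics/{name}.npz'); return (f['K'],f['o'],R.from_matrix(f['q'])),cv2.imread(f'pics/{name}.png')
E
python3 - <<'E'
from h import *
np.set_printoptions(precision=1,suppress=True)
c=cam('top')
for n,p,z in [('mat',(336,196),10),('matR',(364,203),10),('ridge',(304,193),18),('block',(378,203),130),('rack',(455,208),38),('scope',(294,255),28),('cradle',(239,190),15),('tester',(186,248),50),('btn',(194,254),72),('shell',(396,267),68),('tape',(480,289),19)]: print(n,plane(c,[p],z)[0])
w=cam('wrist');o=env.observe();rt=rot(o['orientation']).inv();print(rt.apply(w[1]-o['position']),rt.apply(w[2].apply(np.eye(3))))
look((560,-90),1.3,330,'w1')
print(env.observe()['joints'],env.observe()['position'])
E
```

```text
mat [590.3 -23.6  10. ]
matR [571.  -99.5  10. ]
ridge [597.7  63.3  18. ]
block [ 558.3 -124.5  130. ]
rack [ 554.4 -335.8   38. ]
scope [430.8  88.3  28. ]
cradle [606.8 241.9  15. ]
tester [448.7 371.   50. ]
btn [433.4 342.2  72. ]
shell [ 401.8 -174.2   68. ]
tape [ 343.7 -398.4   19. ]
[  66.5    1.  -189. ] [[ 0.   1.   0. ]
 [-1.   0.  -0.2]
 [-0.2 -0.   1. ]]
[-0.1  0.2  1.6 -0.   1.3  0.2] [575.  -33.5 329.7]
```

View pics/w1.png

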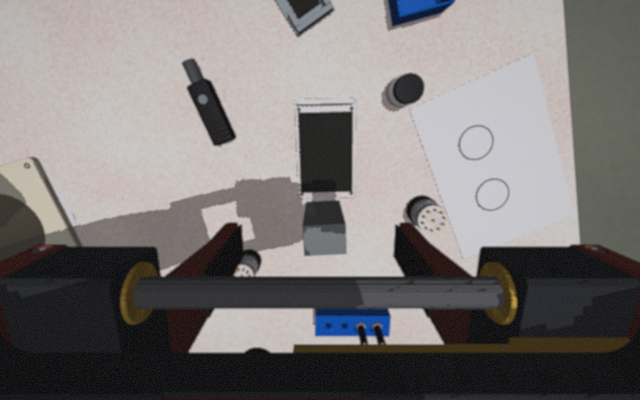

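The wrist view shows mat (300-352,110-193), block top (305-343,203-235), scope (210,100) barrel up-left, rack at bottom with pins at the right pair (360,328),(377,328); gripper hides the bottom.

```bash
cat > m.py <<'E'
from h import *
np.set_printoptions(precision=1,suppress=True)
def comp(mask,seed,k=3):
    mask=cv2.morphologyEx(mask.astype(np.uint8),cv2.MORPH_OPEN,np.ones((k,k),np.uint8))
    n,l,s,_=cv2.connectedComponentsWithStats(mask); d=np.argwhere(l>0)
    i=d[np.argmin(((d-[seed[1],seed[0]])**2).sum(1))]; i=l[tuple(i)]
    ct,_=cv2.findContours((l==i).astype(np.uint8),cv2.RETR_EXTERNAL,cv2.CHAIN_APPROX_NONE); return max(ct,key=cv2.contourArea)[:,0,:]
def rect(c,ct,z):
    """min-area rectangle of a contour on plane z: centre, long & short, angle of long side"""
    p=plane(c,ct,z)[:,:2].astype(np.float32); r=cv2.minAreaRect(p); b=cv2.boxPoints(r)
    e=[b[1]-b[0],b[2]-b[1]]; L=[np.linalg.norm(v) for v in e]; i=int(np.argmax(L)); a=np.arctan2(e[i][1],e[i][0])
    return np.array(r[0]),L[i],L[1-i],(a if a>-1e-9 else a+np.pi)%np.pi
E
python3 - <<'E'
from m import *
c,im=load('w1'); hsv=cv2.cvtColor(im,cv2.COLOR_BGR2HSV); v=hsv[:,:,2]
print('mat',rect(c,comp(v<60,(325,150)),10))
print('scope',rect(c,comp(v<75,(215,120)),28))
for y in (197,201,205,210,220,230,236,240,250,256,260): print(y,im[y,295:355:3].mean(1).astype(int) if 0 else v[y,298:352:3])
big=cv2.resize(im[90:350,280:400],None,fx=4,fy=4,interpolation=cv2.INTER_CUBIC)[:, :]
cv2.imwrite('pics/w1c.png',cv2.resize(im[95:265,270:370],None,fx=3.5,fy=3.5,interpolation=cv2.INTER_CUBIC))
E
```

```text
mat (array([591. , -22.2]), np.float32(131.09868), np.float32(83.989296), np.float32(1.3255293))
scope (array([433. , 105.3]), np.float32(129.43527), np.float32(37.398922), np.float32(1.6762824))
197 [122 154 198 192 198 134 124 129 126 124 124 121 135 194 186 184 177 192]
201 [129 152 201 156 143  91  90  87  77  68  70  62  58  78 175 201 205 204]
205 [125 133 129  50  49  50  45  44  45  47  43  47  45  42 125 203 204 204]
210 [122 129 107  50  48  50  43  41  46  41  48  42  44  46  62 194 200 203]
220 [132 125  52  47  44  43  44  47  42  45  47  41  50  43  42  72 200 203]
230 [127 126  84 121 121 122 124 121  76  74  76  81  75  77  72  76 166 202]
236 [126 120 119 120 122 123 124 123 123 121 123 122 122 121 122 122 176 202]
240 [126 173 125 119 121 123 121 121 122 120 120 124 123 118 123 123 167 204]
250 [201 203 119 103 120 122 118 120 121 120 123 117 123 120 120 120 163 206]
256 [204 204 183 178 184 188 191 192 200 205 200 202 201 202 203 201 202 203]
260 [203 201 200 204 205 201 203 203 204 202 202 202 201 201 201 203 202 203]
```

View pics/w1c.png

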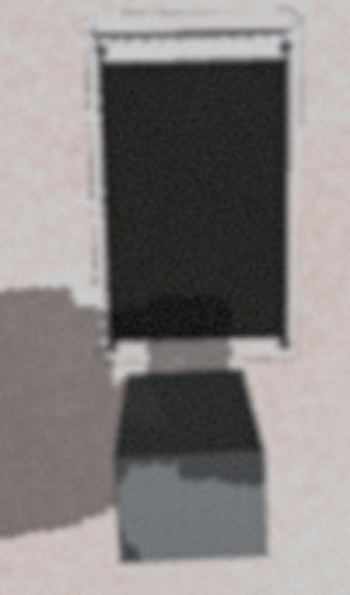

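The block's light top quad spans crop (117,455)-(267,558); the dark face is the side toward the bed; the mat is clean and aligned with the block.

Run:
```python
from m import *
c,_=load('w1')
q=np.array([(117,455),(265,452),(267,555),(121,562)])/3.5+[270,95]
P=plane(c,q,130);print(P, np.linalg.norm(np.diff(P,axis=0),axis=1))
ctr=P[:,:2].mean(0); d=np.array([np.cos(1.3255),np.sin(1.3255)]); print('centre',ctr,'rel mat along/lat',(ctr-[591,-22.2])@d,(ctr-[591,-22.2])@[-d[1],d[0]])
bo=np.array([591,-22.2])-80*d
n=np.array([-d[1],d[0]]); ctr=ctr+n*0
q=down(1.3255)
s=ctr-65*d
env.move_ptp([s[0],s[1],220],q); env.grasp()
env.move_linear([s[0],s[1],112])
hit=env.move_linear([*(ctr+40*d),112],rate=70); print(env.observe()['ft_force'])
env.hold(1)
env.move_linear([*(ctr-30*d),130]);env.ungrasp()
print(env.observe()['time'])
look((570,-130),1.3,330,'w2')
```

```text
[[ 537.   -96.5  130. ]
 [ 593.4 -110.8  130. ]
 [ 583.4 -153.5  130. ]
 [ 525.9 -140.7  130. ]] [58.1 43.8 58.9]
centre [ 559.9 -125.4] rel mat along/lat -107.63400109621004 5.108125022198585
[-0.4 -0.5  0.4]
10.1333
```

View pics/w2.png

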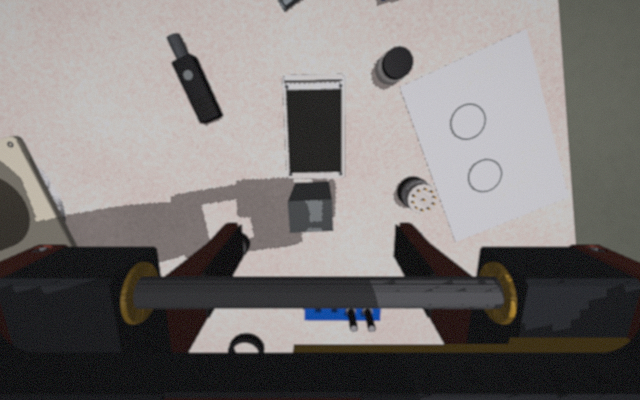

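The block is still standing at about (310,205), unchanged. I'll repeat the push in increments, checking position and force.

Run:
```python
from m import *
ctr=np.array([559.9,-125.4]);d=np.array([np.cos(1.3255),np.sin(1.3255)]);q=down(1.3255)
s=ctr-65*d
env.move_ptp([s[0],s[1],220],q); env.grasp();env.move_linear([s[0],s[1],112])
o=env.observe();print(o['position'],o['gripper_width'])
cv2.imwrite('pics/s3.png',env.snapshot('side')[100:300,200:460,::-1].repeat(3,0).repeat(3,1))
for k in (-45,-35,-25,-15,-5,5,15):
    h=env.move_linear([*(ctr+k*d),112],rate=60);o=env.observe();print(k,(o['position'][:2]-ctr)@d,o['position'][2],o['ft_force'])
cv2.imwrite('pics/s4.png',env.snapshot('side')[100:300,200:460,::-1].repeat(3,0).repeat(3,1))
```

```text
[ 544.8 -188.7  112.7] 0.0075014725772767285
-45 -44.495495466665815 112.14065199032203 [-0.5  0.6  0.6]
-35 -34.661967458277616 111.96888982027198 [-0.6  0.6  0.3]
-25 -24.6039667460378 111.99689155825519 [-0.3  0.5  0.3]
-15 -14.596889104960141 111.995947208753 [-0.7  0.3  0.1]
-5 -4.576005612858574 111.98501646965697 [-0.   0.2 -0.1]
5 5.387580775262081 111.98050239405177 [ 0.4 -0.  -0.6]
15 15.377533982849354 112.0021956444908 [ 0.2 -0.3  0.1]
```

View pics/s4.png

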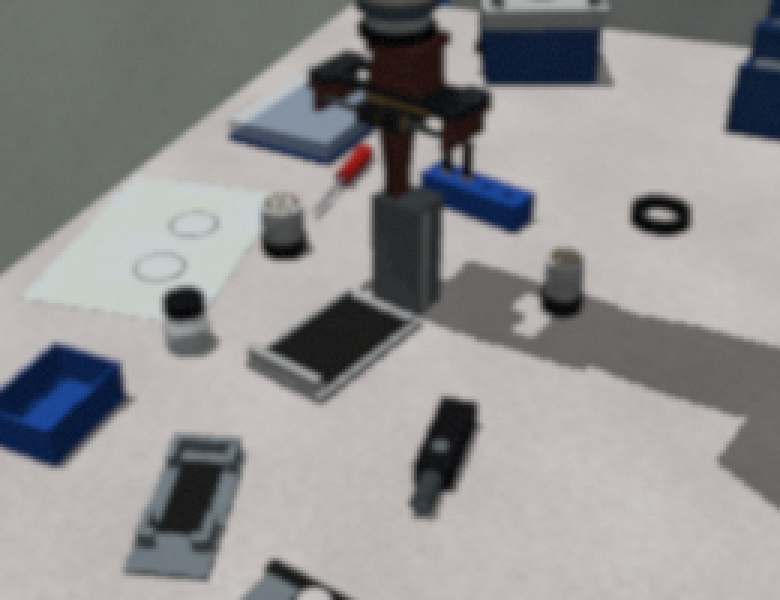

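The fingers end at or behind the block's top at about (400,190) in the crop with no force. I'll check this by projecting points.

Run:
```python
from m import *
c=cam('side');d=np.array([np.cos(1.3255),np.sin(1.3255)]);n=np.array([-d[1],d[0]]);ctr=np.array([559.9,-125.4])
f=lambda p:((proj(c,p)-[200,100])*3)
print('tcp',f(env.observe()['position']))
for z in (0,130): print(z,f([[*(ctr+a*22.5*d+b*30*n),z] for a,b in((1,1),(1,-1),(-1,-1),(-1,1))]).tolist())
w=cam('wrist');o=env.observe();print(w[1]-o['position'],w[1]);print(proj(w,[o['position']]))
r=cam('top');print(proj(r,[[*ctr,130],[*ctr,0]]))
im=cv2.imread('pics/s4.png');im0=cv2.imread('pics/s3.png');big=np.hstack([im0[80:420,250:600],im[80:420,250:600]]);cv2.imwrite('pics/cmp.png',big)
```

```text
tcp [[395.  213.9]]
0 [[413.1911140986589, 316.41626582363756], [368.7387106419742, 297.2449177582844], [393.51960948982924, 279.2008068755548], [437.5746113922191, 297.4555161332953]]
130 [[414.71019759892687, 210.2277146326087], [367.4903016444341, 192.79664071813505], [393.78418796890634, 176.19764919684675], [440.55516532135726, 192.73873981394325]]
[ 16.6  63.5 189. ] [580.2 -47.1 301. ]
[[317.1 224. ]]
[[378.4 202.3]
 [373.3 207.4]]
```

View pics/cmp.png

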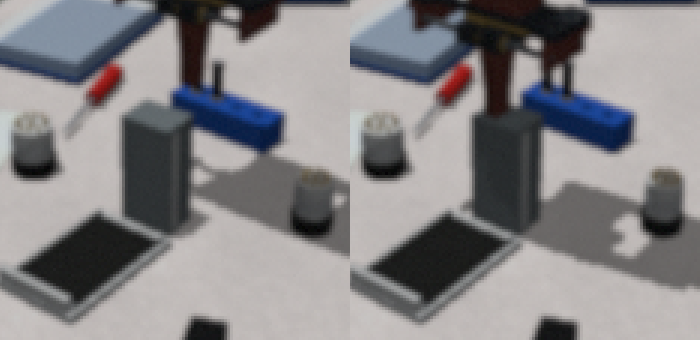

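Run:
```python
from m import *
c=cam('side');f=lambda p:((proj(c,p)-[200,100])*3)
for z in(112.7,120,130,140,150): print(z,f([544.8,-188.7,z]), f([563.5,-110.9,z]))
o=env.observe();print(o['position'],o['joints'])
c=cam('wrist');im=env.snapshot('wrist')[:,:,::-1];cv2.imwrite('pics/w5.png',im)
```

```text
112.7 [[439.4 183.1]] [[395.2 213.2]]
120 [[439.6 177.1]] [[395.2 207. ]]
130 [[439.8 168.8]] [[395.3 198.5]]
140 [[440.  160.4]] [[395.3 189.9]]
150 [[440.3 151.9]] [[395.3 181.1]]
[ 563.6 -110.7  112. ] [-0.2  0.5  1.8 -0.   0.9  0. ]
```

View pics/w5.png

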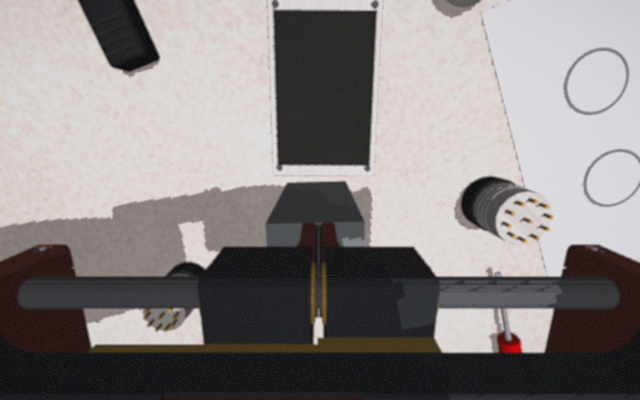

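Both side pictures put the real fingertips about 18 mm higher than the reported TCP, so they passed over the block. I'll check by touching its top.

Run:
```python
from m import *
p=env.observe()['position']
d=np.array([np.cos(1.3255),np.sin(1.3255)])
ctr=np.array([559.9,-125.4])
env.move_linear([*ctr,114]);
h=env.move_linear([*ctr,98],rate=10,guard=3);o=env.observe();print(h,o['position'],o['ft_force'])
env.move_linear([*ctr,125])
```

```text
True [ 559.9 -125.4  104. ] [-0.9 -0.2  4.7]
```

Run:
```python
from m import *
a=1.53
env.move_ptp([470,-30,120],down(a))
env.move_linear([470,-30,20])
for st in('shut','open'):
    h=env.move_linear([470,-30,-35],rate=10,guard=3);o=env.observe();print(st,h,o['position'],o['ft_force'],o['gripper_width'])
    env.move_linear([470,-30,25])
    if st=='shut': env.ungrasp()
print(env.observe()['time'])
```

```text
shut True [470. -30. -26.] [-0.4 -0.2  5. ] 0.003896513217465054
open True [470.  -30.  -26.1] [-0.7 -1.   5.4] 1.0009389881760178
30.1333
```

The tool's reported TCP lies 26 mm beyond the real tips (bench and block agree). I'll correct for that and tip the block.

```bash
cat >> m.py <<'E'
OFF=26.
def ml(x,y,z,**k): return env.move_linear([x,y,z-OFF],**k)   # real fingertip coordinates
def mp(x,y,z,a): return env.move_ptp([x,y,z-OFF],down(a))
def tip(): return env.observe()['position']+[0,0,OFF]
E
python3 - <<'E'
from m import *
c=cam('wrist');print('tip px',proj(c,[tip(),tip()-[0,0,26]]))
ctr=np.array([559.9,-125.4]);d=np.array([np.cos(1.3255),np.sin(1.3255)])
s=ctr-70*d
mp(*s,220,1.3255); env.grasp(); ml(*s,112)
for k in (-30,-10,10,30,45):
    ml(*(ctr+k*d),112,rate=70);print(k,env.observe()['ft_force'])
env.hold(.7)
ml(*(ctr-20*d),180);env.ungrasp()
print(env.observe()['time'])
look((590,-60),1.3,300,'w6')
E
```

```text
tip px [[317.2 238.5]
 [317.3 223.8]]
-30 [-0.4 -0.3 -0.8]
-10 [-0.1  0.7  0.7]
10 [ 0.7 -0.7 -0. ]
30 [0.2 0.  0.3]
45 [ 0.7 -1.   0.2]
38.55
```

View pics/w6.png

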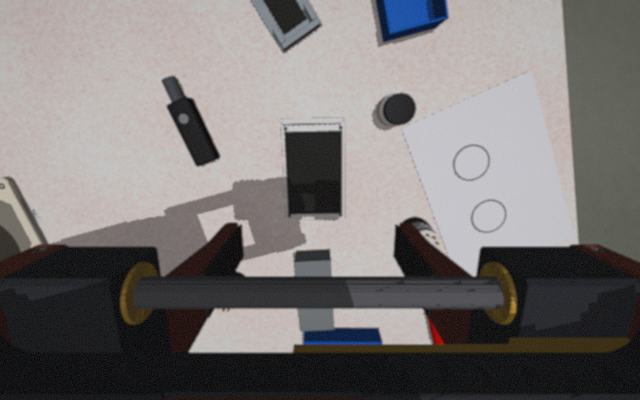

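The block now lies backward, away from the bed, at about (313,250)-(320,330). My low joint-space move out of the bench-touch spot swept it. I'll look closer, then stand it up again by its top end.

Run:
```python
from m import *
p=tip(); ml(p[0],p[1],max(p[2],230))
look((545,-215),1.3,300,'w7')
print(tip(),env.observe()['joints'])
```

```text
[ 558.9 -163.4  326. ] [-0.3  0.3  1.6  0.   1.3 -0. ]
```

View pics/w7.png

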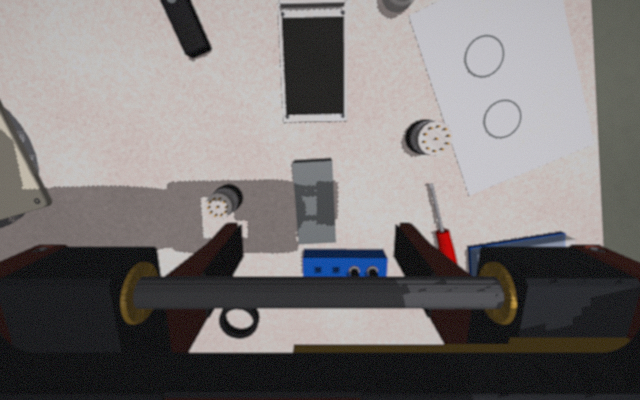

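Block lies flat with its plain face up at px (295-335,160-242), next to the rack; bystanders look undisturbed and the pins stand at the right end of the rack, (352,271),(375,271).

Run:
```python
from m import *
c,im=load('w7')
q=[(292,160),(331,158),(335,242),(298,244)]
P=plane(c,q,45);print(P,np.linalg.norm(np.diff(P,axis=0),axis=1))
print('pins(88)',plane(c,[(352,271),(375,271)],88)); print('rack corners(38)',plane(c,[(303,250),(384,250)],38))
hsv=cv2.cvtColor(im,cv2.COLOR_BGR2HSV);h,s,v=cv2.split(hsv)
g=((s<80)&(v>55)&(v<150)).astype(np.uint8)
for y in range(150,250,8): print(y,v[y,284:348:4],s[y,284:348:8])
print('mat',rect(c,comp(v<60,(315,80)),10))
```

```text
[[ 525.  -142.3   45. ]
 [ 581.6 -155.    45. ]
 [ 553.4 -285.7   45. ]
 [ 495.6 -273.2   45. ]] [ 58.  133.7  59.1]
pins(88) [[ 568.2 -318.9   88. ]
 [ 600.9 -328.    88. ]]
rack corners(38) [[ 499.2 -288.2   38. ]
 [ 626.4 -323.5   38. ]]
150 [200 200 201 201 200 200 201 201 201 199 201 199 201 199 200 199] [ 8 13 15  4 15 19 19 22]
158 [200 202 200 190 188 189 167 152 145 142 129 108 188 200 203 199] [ 6 13 14 12 18 18 12 19]
166 [199 199 125 129 131 130 129 128 129 129 130 130 165 200 202 202] [15  2 12 14 18 18  5  9]
174 [200 201 149 127 127 129 128 128 128 126 125 127 150 200 202 201] [17 14  8 14 10  6  3 15]
182 [125 127 124 123 128 126 127 128 110  80  85  83  89 155 201 199] [27 19 12 12 19  9  6 14]
190 [122 127 125  76  78  84  75  76  95  78  78  79  82 132 199 201] [23 22  7 10 13 13  3 15]
198 [123 121 120  79  78 124 123 124 108  76  78  77  81 133 202 201] [21 21 13  8 14 10 13  8]
206 [120 125 124  84  77  83 125 127 104  76  79  74  76 131 200 201] [17 21 17 14 12 19 13  6]
214 [123 125 127  93  74  80 112 119  94  76  78  78  77 127 201 199] [21 20  7 16 11 16 20 11]
222 [126 119 121 106  75 122 124 123  98  75  78  75  74 194 197 202] [22 19  0 14  8 20 24 14]
230 [124 125 123 117 123 125 123 122 123 122 122 120 122 194 200 200] [25 21 10 15 17 10 17 18]
238 [124 120 124 168 121 121 123 121 121 123 122 120 121 179 199 201] [21 25 19 21 13 17 17 17]
246 [124 124 122 123 202 202 204 203 203 200 200 203 201 202 201 202] [23 19 18 15 14 19 19 20]
mat (array([591.5, -21.5]), np.float32(131.3198), np.float32(85.49458), np.float32(1.3191239))
```

Run:
```python
from m import *
a=1.354; d=np.array([np.cos(a),np.sin(a)]); E=np.array([553.3,-148.6])
g=E-100*d
mp(*g,200,a); ml(*g,60); ml(*g,8,rate=60)
env.grasp(12); o=env.observe(); print('w',o['gripper_width']*88,o['grip_force'],o['ft_force'])
r,t0=np.hypot(100,26.7),np.arctan2(26.7,100)
for t in np.radians(np.arange(10,91,10)):
    p=E-r*np.cos(t0+t)*d; ml(*p,r*np.sin(t0+t)-18.7,rate=50)
    if abs(t-np.radians(50))<.01 or t>1.5:
        o=env.observe(); print(np.degrees(t),o['ft_force'],o['gripper_width']*88)
        cv2.imwrite(f'pics/s8_{int(round(np.degrees(t)))}.png',cv2.resize(env.snapshot('side')[::1,:,::-1][130:260,270:430],None,fx=2.4,fy=2.4))
i=[cv2.imread(f'pics/s8_{k}.png') for k in(50,90)];cv2.imwrite('pics/s8.png',np.hstack(i));print(tip(),env.observe()['time'])
```

```text
w 59.881709265527 11.998428516089916 [-1.1  0.5  2.4]
50.0 [-0.4 -0.8 -6.7] 60.03493044535557
90.0 [ 0.1  0.3 -7.5] 60.10191527620058
[ 559.1 -122.4   81.3] 48.3917
```

View pics/s8.png

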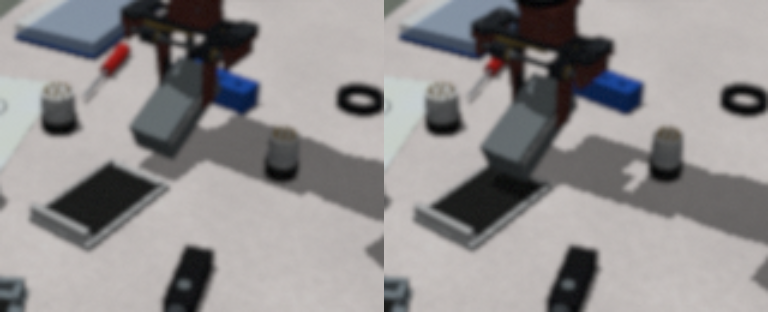

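The block stuck in the pads at roughly 45° with its lower end toward the bed, so tilting the tool will bring it upright. First I'll estimate the angle from its bottom corners at side px (327.5,204) and (311,193).

Run:
```python
from m import *
a=1.354; d=np.array([np.cos(a),np.sin(a),0]);n=np.array([-d[1],d[0],0]);z=np.array([0,0,1])
o=env.observe(); c=cam('side'); G=tip()+18.7*z
r,t0=np.hypot(100,26.7),np.arctan2(26.7,100)
for th in range(25,80,5):
    f=t0+np.radians(th); e=G+r*(np.cos(f)*d-np.sin(f)*z); print(th,e[2],proj(c,[e+30*n,e-30*n]).round(1).tolist())
r0=rot(down(a))
for tilt in (30,40,50,60):
  for s in(1,-1):
    R1=R.from_rotvec(s*n*np.radians(tilt))*r0; q=R1.as_quat()[[3,0,1,2]]; ax=R1.apply([0,0,1])
    tp=np.array([545,-185,110])-18.7*z*0; P=tp+ax*(18.7+26)
    print(tilt,s,ax,env.inverse_kinematics(P,q))
```

```text
25 33.50488176623655 [[327.5, 205.8], [311.9, 199.3]]
30 26.842247573140526 [[328.6, 206.6], [313.1, 200.2]]
35 20.73612263656436 [[329.9, 207.2], [314.4, 200.8]]
40 15.232978254254391 [[331.2, 207.6], [315.8, 201.2]]
45 10.374696677849471 [[332.7, 207.7], [317.3, 201.3]]
50 6.198252363656636 [[334.1, 207.6], [318.8, 201.2]]
55 2.735430574712936 [[335.6, 207.2], [320.4, 200.9]]
60 0.012585475741175856 [[337.2, 206.6], [322.0, 200.4]]
65 -1.9495604379566203 [[338.7, 205.8], [323.6, 199.7]]
70 -3.136074051201149 [[340.3, 204.8], [325.2, 198.7]]
75 -3.5379252789590936 [[341.9, 203.6], [326.8, 197.6]]
30 1 [-0.1 -0.5 -0.9] [-0.1  0.6  1.8 -0.7  0.9  0.6]
30 -1 [ 0.1  0.5 -0.9] [-0.6  0.6  1.8  0.6  1.  -0.7]
40 1 [-0.1 -0.6 -0.8] [-0.   0.7  1.8 -0.8  1.   0.8]
40 -1 [ 0.1  0.6 -0.8] [-0.6  0.7  1.7  0.7  1.2 -0.9]
50 1 [-0.2 -0.7 -0.6] [ 0.   0.7  1.8 -0.9  1.2  0.9]
50 -1 [ 0.2  0.7 -0.6] [-0.7  0.8  1.7  0.8  1.3 -0.9]
60 1 [-0.2 -0.8 -0.5] [ 0.1  0.8  1.8 -1.   1.3  1. ]
60 -1 [ 0.2  0.8 -0.5] [-0.7  0.8  1.6  0.9  1.4 -1. ]
```

```bash
cat >> m.py <<'E'
A=1.354; D=np.array([np.cos(A),np.sin(A),0]);N=np.array([-D[1],D[0],0]);Z=np.array([0,0,1.])
def tilted(G,t):
    """reported TCP pose with grasp point at G and the tool tilted t rad from straight down towards -D"""
    R1=R.from_rotvec(N*t)*rot(down(A)); return np.asarray(G)+R1.apply([0,0,1])*(18.7+OFF), R1.as_quat()[[3,0,1,2]]
E
python3 - <<'E'
from m import *
env.grasp(35)
G=tip()+18.7*Z; G=G-30*D+50*Z
env.move_linear(*tilted(G,0))
env.move_linear(*tilted(G,np.radians(60)))
o=env.observe();print(o['ft_force'],o['gripper_width']*88,G)
c=cam('side')
cv2.imwrite('pics/s9.png',cv2.resize(env.snapshot('side')[110:240,270:430,::-1],None,fx=4,fy=4,interpolation=cv2.INTER_CUBIC))
for th in (70,80,90,100): # block tilt about G
    f=np.radians(th);u=np.cos(f)*D-np.sin(f)*Z; w=np.sin(f)*D+np.cos(f)*Z # u: to the bottom end; w: to +x face
    e=G+100*u; print(th,((proj(c,[e-22.5*w+30*N,e-22.5*w-30*N,e+22.5*w+30*N,G-30*u+22.5*w+30*N])-[270,110])*4).round().tolist())
E
```

```text
[-0.4 -0.5 -5.8] 59.78948390189349 [ 552.6 -152.   150.1]
70 [[301.0, 311.0], [239.0, 288.0], [271.0, 318.0], [306.0, 154.0]]
80 [[313.0, 302.0], [252.0, 279.0], [282.0, 318.0], [302.0, 160.0]]
90 [[325.0, 290.0], [264.0, 268.0], [294.0, 314.0], [298.0, 167.0]]
100 [[337.0, 275.0], [276.0, 254.0], [306.0, 307.0], [294.0, 175.0]]
```

View pics/s9.png

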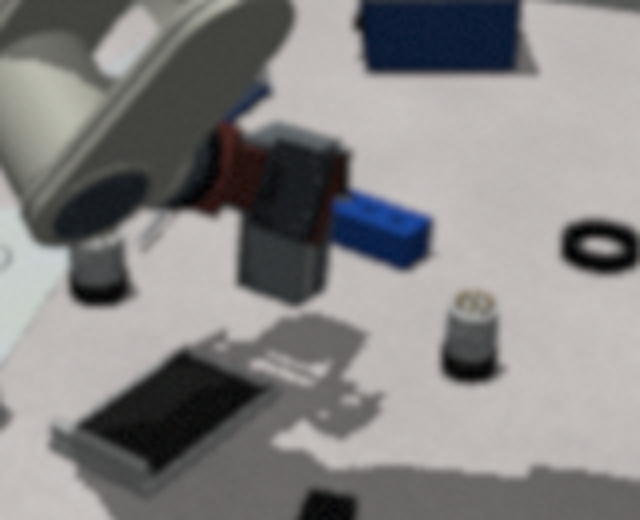

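The block hangs nearly vertical, bottom corner at about (293,305), roughly 5° short. I'll trim that, set it down at its old place, and release.

Run:
```python
from m import *
t=np.radians(64); C=np.array([558.0,-130.,0])
G=C+120*Z; env.move_linear(*tilted(G,t),rate=80)
p,q=tilted(C+80*Z,t); h=env.move_linear(p,q,rate=15,guard=4); o=env.observe()
Gz=o['position'][2]-(p-C-80*Z)[2]; print(h,Gz,o['ft_force'])
env.hold(.2); env.ungrasp(); env.hold(.5)
ax=(p-(C+80*Z))/44.7
p2=env.observe()['position']; env.move_linear(p2-120*ax,q); env.move_linear(p2-120*ax+60*Z,q)
cv2.imwrite('pics/s10.png',cv2.resize(env.snapshot('side')[110:240,250:430,::-1],None,fx=3,fy=3,interpolation=cv2.INTER_CUBIC))
print(env.observe()['time'])
p=tip(); look((575,-90),1.32,330,'w10')
```

```text
True 95.58403983472331 [0.4 2.9 5.8]
55.55
```

View pics/w10.png

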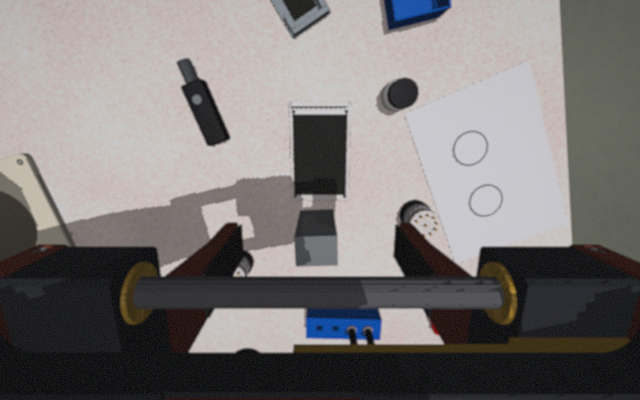

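Upright again: block top spans (296-337, 235-266). Now the push at the corrected height.

Run:
```python
from m import *
c,im=load('w10')
P=plane(c,[(298,236),(336,235),(337,265),(296,266)],130);ctr=P[:,:2].mean(0);a=1.3224;d=np.array([np.cos(a),np.sin(a)])
print(P,np.linalg.norm(np.diff(P,axis=0),axis=1),ctr,'lat',(ctr-[591.3,-21.8])@[-d[1],d[0]],(ctr-[591.3,-21.8])@d)
s=ctr-75*d
p=tip(); ml(p[0],p[1],max(p[2],250)); mp(*s,250,a); env.grasp(); ml(*s,112)
for k in (-30,-10,10,30,50):
    ml(*(ctr+k*d),112,rate=70);print(k,env.observe()['ft_force'])
env.hold(.8); p=tip(); ml(p[0],p[1],250);env.ungrasp()
print(env.observe()['time'])
look((575,-90),1.32,330,'w11')
```

```text
[[ 538.8 -109.2  130. ]
 [ 590.1 -120.7  130. ]
 [ 580.9 -165.1  130. ]
 [ 524.1 -152.3  130. ]] [52.5 45.4 58.2] [ 558.5 -136.8] lat 3.5465454381372865 -119.5710134479577
-30 [ 0.9 -0.7  0. ]
-10 [ 0.3 -0.4 -0.7]
10 [-0.3 -0.3  0.6]
30 [-0.1 -0.2  0.7]
50 [-0.   0.8  0.2]
65.725
```

View pics/w11.png

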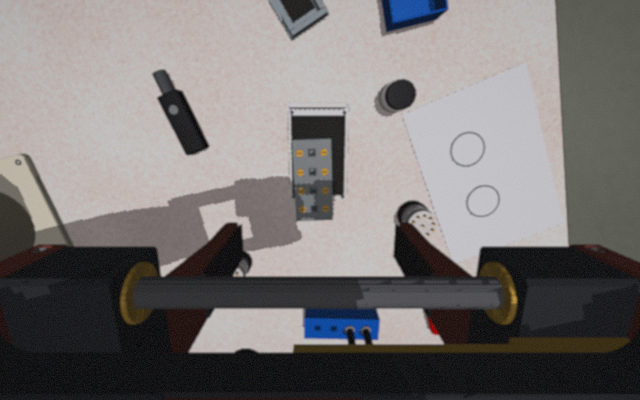

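The block lies on the bed with openings up, at px (312,152/172/191/209). The scope has been knocked from about (205,105) to (180,112). Next are close looks at the rack and block.

Run:
```python
from m import *
look((585,-40),1.32,180,'w12')
look((555,-330),1.32,180,'w13')
a=cv2.imread('pics/w12.png')[60:260,180:460];b=cv2.imread('pics/w13.png')[60:260,180:460]
cv2.imwrite('pics/w1213.png',cv2.resize(np.hstack([a,b]),None,fx=1.42,fy=1.42*1,interpolation=cv2.INTER_CUBIC))
print(env.observe()['time'])
```

```text
68.2083
```

View pics/w1213.png

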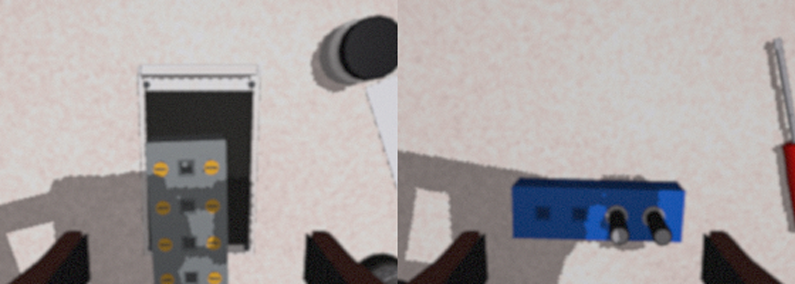

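Two pins only, heads ending at crop (620,235),(662,236); the empty rack holes are at (542,212),(579,214); the openings are at (186,167),(189,206),(190,243),(191,277).

```bash
cat > e.py <<'E'
from m import *
def dark(im,p,h=9):
    x,y=int(round(p[0])),int(round(p[1])); g=cv2.cvtColor(im,cv2.COLOR_BGR2GRAY)[y-h:y+h+1,x-h:x+h+1].astype(float)
    k=np.hypot(*np.mgrid[-h:h+1,-h:h+1])<h
    t=(g[k].min()*.6+np.median(g[k])*.4); m=(g<t)&k; n,l,s,ce=cv2.connectedComponentsWithStats(m.astype(np.uint8))
    i=1+np.argmax(s[1:,4]); return ce[i]+[x-h,y-h],s[i,4]
E
python3 - <<'E'
from e import *
c,im=load('w12'); q=[]
for p in [(186,167),(189,206),(190,243),(191,277)]:
    u,n=dark(im,np.array(p)/1.42+[180,60],6); q.append(u); print(u,n)
M=plane(c,q,55); print(M,np.linalg.norm(np.diff(M,axis=0),axis=1))
v=cv2.cvtColor(im,cv2.COLOR_BGR2HSV)[:,:,2]
c2,im2=load('w13'); q=[]
for p in [(542,212),(579,214)]:
    u,n=dark(im2,(np.array(p)-[397.6,0])/1.42+[180,60],7); q.append(u); print(u,n)
H=plane(c2,q,38); e=H[1]-H[0]; print(H,np.linalg.norm(e),'pins pred',H[0]+2*e,H[0]+3*e,'ang',np.arctan2(e[1],e[0]))
hs=cv2.cvtColor(im2,cv2.COLOR_BGR2HSV);b=(hs[:,:,0]>105)&(hs[:,:,0]<128)&(hs[:,:,1]>130)&(hs[:,:,2]>60)
print('rack',rect(c2,comp(b,(300,210)),38))
print('pin tops',plane(c2,[((p[0]-397.6)/1.42+180,p[1]/1.42+60) for p in [(620,235),(662,236)]],88))
# collar px prediction
print(proj(c2,[H[0]+2*e+[0,0,2],H[0]+3*e+[0,0,2],H[0]+2*e+[0,0,50],H[0]+3*e+[0,0,50]]))
cv2.imwrite('pics/w13c.png',cv2.resize(im2[170:250,250:410],None,fx=5,fy=5,interpolation=cv2.INTER_CUBIC))
E
```

```text
[310.9 179.1] 24
[311.8 203.8] 17
[313.8 230.2] 13
[314.4 255. ] 31
[[584.9 -10.2  55. ]
 [578.9 -36.8  55. ]
 [573.3 -67.   55. ]
 [566.5 -96.1  55. ]] [27.3 30.7 29.9]
[283. 208.] 1
[308.3 210. ] 21
[[ 514.3 -326.7   38. ]
 [ 542.  -336.2   38. ]] 29.282436034914568 pins pred [ 569.7 -345.6   38. ] [ 597.4 -355.1   38. ] ang -0.3299257765852501
rack (array([ 556.5, -337.7]), np.float32(137.60385), np.float32(48.767006), np.float32(2.86545))
pin tops [[ 570.5 -344.8   88. ]
 [ 598.9 -352.8   88. ]]
[[333.6 212.4]
 [358.8 214.4]
 [336.  226.4]
 [365.2 228.7]]
```

View pics/w13c.png

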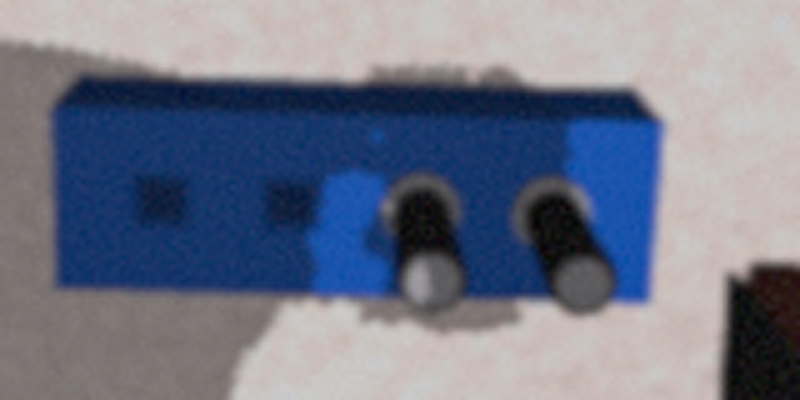

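Run:
```python
from e import *
c2,_=load('w13')
T=plane(c2,[(336.4,225.8),(366.4,226.4)],88);B=plane(c2,[(334.2,212),(360.4,212.6)],42);print('tops',T[:,:2],'collars',B[:,:2])
M=np.array([[584.9,-10.2,55],[578.9,-36.8,55],[573.3,-67,55],[566.5,-96.1,55]])
p=tip();ml(*p[:2],230)
c,im=look((576,-52),-.276,200,'w14'); print(env.observe()['joints'])
q=proj(c,M);print(q)
u=[dark(im,x,8) for x in q]; print(u); print(plane(c,[x[0] for x in u],55))
c,im=look((575,-345),-.276,200,'w15')
q=proj(c,[[570,-345,88],[598.5,-353,88],[570,-345,42],[598.5,-353,42],[541.7,-337,38]]);print(q)
print(dark(im,q[4],7))
hs=cv2.cvtColor(im,cv2.COLOR_BGR2HSV);b=(hs[:,:,0]>105)&(hs[:,:,0]<128)&(hs[:,:,1]>130)&(hs[:,:,2]>60)
print('rack',rect(c,comp(b,q[4]),38))
for i in(0,1):
    x,y=q[i].round().astype(int); print(hs[y-9:y+10:2,x-12:x+13:2,2]);
```

```text
tops [[ 570.2 -345.1]
 [ 599.  -353.1]] collars [[ 570.5 -344.7]
 [ 599.4 -352.9]]
[-0.1  0.4  1.7 -0.   1.1  1.7]
[[281.2 208.3]
 [304.6 207.1]
 [330.9 204.8]
 [356.7 203.6]]
[(array([280.6, 207.9]), np.int32(39)), (array([305.8, 206.7]), np.int32(40)), (array([331.6, 205.3]), np.int32(39)), (array([357.6, 203.7]), np.int32(44))]
[[585.6  -9.6  55. ]
 [579.  -38.3  55. ]
 [572.5 -67.6  55. ]
 [566.2 -97.1  55. ]]
[[320.5 217.7]
 [320.5 190.4]
 [320.3 205.9]
 [320.3 181.8]
 [320.2 227.8]]
(array([320.4, 227.4]), np.int32(19))
rack (array([ 557. , -341.6]), np.float32(138.9755), np.float32(42.06196), np.float32(2.8671072))
[[104 103  99  55  18  13  16  15  37  90 101 104 102]
 [102 104 100  46  19  15  22  18  28  85 102  99 104]
 [104 100  99  53  31  61  63  52  29  83 103 103 104]
 [101 101  94  51  77  90  93  87  57  77 102  99 100]
 [100  99  94  62  94  94  93  90  79  77 104 103 100]
 [102 100  98  69  91  92  94  94  80  76 102 103 100]
 [102 100 101  79  82  94  93  91  77  92 101 102 101]
 [ 99 100 100  93  74  71  77  67  91  99 103 102 101]
 [ 98  99  97  88  71  62  62  68  88 101  99  99 100]
 [100 103 102  91  68  57  58  64  86 100 101 100 103]]
[[138 124 126  92  24  19  10  14  48 103 137 167 172]
 [104 104 100  58  24  27  28  17  31  85 107 159 172]
 [101 106 101  45  51  91 102  83  36  79 104 118 152]
 [101 104  98  65 128 153 156 144  95  78 104 104 116]
 [103 102  90  87 144 144 154 147 123  76 106 103 105]
 [103 106  96  72 102 100 118 104  94  74 100 103 101]
 [103 106 101  75  92  95  98  97  75  85 101 103 104]
 [104 103 105  98  74  81  84  74  79 103 103 104 106]
 [102 105 103 105  97  90  87  92 102 104 105 104 103]
 [103 104 102 100  87  88  89  90 100 105 104 104 107]]
```

```bash
cat > ins.py <<'E'
from e import *
a=-.276
def pick(p):
    q=tip()
    if q[2]<200: ml(*q[:2],200)
    mp(*p,160,a); ml(*p,100); ml(*p,50,rate=80); env.grasp(20)
    o=env.observe(); print('w',o['gripper_width']*88,o['ft_force']); ml(*p,160); print('held',env.observe()['gripper_width']*88)
def insert(m):
    mp(*m,160,a); ml(*m,103); f0=env.observe()['ft_force'][2]
    for r,k in [(0,1)]+[(1.5,6),(3,8)]:
        for i in range(k):
            t=2*np.pi*i/k; x,y=m[0]+r*np.cos(t),m[1]+r*np.sin(t)
            ml(x,y,101); h=ml(x,y,64,rate=35,guard=8); z=tip()[2]; print(r,i,h,round(z,1),env.observe()['ft_force'])
            if z<72:
                env.ungrasp(); env.hold(.2); ml(x,y,160); return True
    return False
E
python3 - <<'E'
from ins import *
pick((599.1,-353)); print(insert((585.6,-9.7))); print(env.observe()['time'])
E
```

```text
w 13.90248779942503 [-0.2  1.3  1. ]
held 13.378749849226619
0 0 True 66.7 [-0.9  0.   5.5]
True
80.35
```

First pin went straight in to the right depth (66.7, expected 67). Now the second.

Run:
```python
from ins import *
pick((570.3,-344.9)); print(insert((566.2,-97.2))); print(env.observe()['time'])
# look: pins home? and scope, cradle, tester
c,im=look((576,-52),-.276,220,'w16')
hs=cv2.cvtColor(im,cv2.COLOR_BGR2HSV)
for m in ((585.6,-9.7),(566.2,-97.2)):
    for z in (105,59):
        x,y=proj(c,[[*m,z]])[0].round().astype(int); print(z,x,y); 
        if z==105: print(hs[y-10:y+11:2,x-14:x+15:2,2])
q=tip(); ml(*q[:2],260); c,im=look((470,120),1.6,320,'w17'); v=cv2.cvtColor(im,cv2.COLOR_BGR2HSV)[:,:,2]
px=proj(c,[[433,105,28]])[0]; ct=comp(v<75,px); print(px,'scope',rect(c,ct,28),cv2.boundingRect(ct), env.observe()['time'])
```

```text
w 13.54178049712613 [-0.9 -1.  -0.7]
held 13.692715126084957
0 0 True 66.7 [-0.6  0.   5.3]
True
90.225
105 278 219
[[ 38  79 127 128 131 131  97  35  14  24  25  26  63  89  80]
 [ 35  70 124 131 131 121  61  14  18  24  18  22  75  84  85]
 [ 37  66 126 129 128  96  20  22  25  11  13  31  74  80  80]
 [ 40  62 123 128 116  59  67  76  63  37  10  47  77  79  79]
 [ 41  55 117 129 101  77  98  99  99  76  28  60  77  82  78]
 [ 31  46 103 126  94  95 100 100 100  96  57  96  85  81  78]
 [ 49  46 103 130 105  92  99 101 100  94  72 116 103  78  79]
 [143 148 139 129 118  91  92  99  93  68  76 119 107  78  83]
 [204 199 174 128 127 119  99  91  90 102  99 107  87  79  81]
 [205 206 180 128 127 125 125 127 126 102  80  76  79  74  78]
 [213 213 192 133 124 125 130 130 131 109  99 106 115 124 129]]
59 283 207
105 362 214
[[ 80  90  57  21  23  21  22  35  68  82  83  79 107 133 131]
 [ 79  87  65  25  15  25  19  17  41  74  82  82 103 134 136]
 [ 82  85  79  31  18  11  12  17  18  57  81  83 101 130 132]
 [ 82  80  76  38  22  28  52  63  56  45  75  82  99 129 129]
 [ 82  82  81  63  22  57  95 105 101  78  66  79 100 132 134]
 [ 82  82  82  82  44  89 104 105 101  97  63  76 102 130 130]
 [ 80  80  95 114  79  90 106 104  97  98  77  76 100 133 131]
 [ 82  81 100 124  86  75  99 103 101  87  69  80 100 131 132]
 [ 82  84  90 121 102  91  75  84  71  71  78  81  91 130 133]
 [ 80  80  82  91  93  92  72  75  78  79  78  79  92 128 136]
 [ 83  82  80  80  81  79  84  83  82  84  84  84 101 130 136]]
59 356 203
[296.  206.1] scope (array([392.5, 105.3]), np.float32(131.42212), np.float32(37.526134), np.float32(1.707562)) (259, 166, 28, 77) 92.35
```

Both head tops appear exactly where a fully home pin's would be. Scope found at rest; now I'll measure the cradle numerically.

Run:
```python
from e import *
c,im=look((600,235),1.6,230,'w18'); hs=cv2.cvtColor(im,cv2.COLOR_BGR2HSV); v=hs[:,:,2]
px=proj(c,[[606,240,6]])[0]; print(px,v[int(px[1]),int(px[0])])
ct=comp(v<60,px); print('pocket',rect(c,ct,6),cv2.boundingRect(ct))
ct=comp((v<165),px); print('outer',rect(c,ct,6),cv2.boundingRect(ct))
x,y,w,h=cv2.boundingRect(ct); print(x,y)
for r in range(y-4,y+h+6,7): print(r,' '.join('%3d'%t for t in v[r,x-6:x+w+6:5]))
print(tip(),env.observe()['time'])
```

```text
[322.8 191.5] 35
pocket (array([610.8, 235.2]), np.float32(86.64721), np.float32(39.00455), np.float32(1.8716439)) (306, 163, 40, 63)
outer (array([603.1, 152.1]), np.float32(1098.4763), np.float32(556.4484), np.float32(0.03055715)) (0, 44, 640, 356)
0 44
40 195 174
47 194 101
54 188  97
61 150  99
68 102 103
75  98 101
82 100  98
89 103  99
96 100 100
103 101  99
110 101 100
117 100 100
124 103 100
131 100  99
138 103 101
145 102 100
152 102 101
159 101 105
166 101 102
173 105 102
180 101 103
187 104 104
194 102 103
201 105 103
208 103 104
215 102 106
222 103 102
229 102 101
236 105 106
243 103 101
250 102 104
257 102 103
264  46  46
271  47  43
278  33  44
285  40  45
292  35  37
299  32  44
306  31  41
313  38  38
320  41  37
327  39  35
334  38  23
341  16  18
348  24  19
355  26  21
362  25  21
369  21  21
376  26  21
383  18  21
390  24  21
397  43  41Traceback (most recent call last):
  File "<stdin>", line 7, in <module>
IndexError: index 404 is out of bounds for axis 0 with size 400
```

Run:
```python
from e import *
c,im=load('w18'); hs=cv2.cvtColor(im,cv2.COLOR_BGR2HSV)
th=1.87; u=np.array([np.cos(th),np.sin(th)]);n=np.array([-u[1],u[0]]);o=np.array([610.8,235.2])
for z in (22,6):
    print('z',z,'cols y=-44..44 step 4')
    for x in range(-96,97,6):
        q=proj(c,[[*(o+x*u+y*n),z] for y in range(-44,45,4)]).round().astype(int)
        print('%4d'%x,' '.join('%3d'%hs[b,a,2] if 0<=b<400 else '---' for a,b in q))
```

```text
z 22 cols y=-44..44 step 4
 -96 208 208 209 209 209 210 207 210 207 207 207 208 208 205 206 207 210 209 208 209 208 208 208
 -90 210 208 208 208 210 209 210 208 209 209 206 209 209 209 209 208 210 206 207 209 207 209 208
 -84 208 209 211 209 210 207 210 208 209 209 210 210 206 209 209 209 211 209 210 208 209 208 210
 -78 209 211 209 208 211 208 210 209 209 209 209 211 208 210 209 207 211 208 208 209 211 207 207
 -72 209 209 209 211 211 210 209 209 209 207 207 210 212 209 206 205 208 212 207 210 210 208 209
 -66 207 208 207 210 209 209 204 208 210 209 209 208 209 208 209 209 209 207 205 209 208 209 210
 -60 207 208 210 184 150 148 150 146 146 145 148 149 148 145 144 143 142 145 144 190 210 207 209
 -54 211 208 206 136 139 134  83  57  73  81  89  61  78  85  62  62  79 127 139 121 210 211 211
 -48 209 209 203 139 146 137 125 140 148 139 139 151 145 144 141 147 138 129 148 152 211 207 210
 -42 210 209 204 142 151 138 128 147 142 148 145 144 145 149 148 136 138 127 148 133 204 212 209
 -36 209 210 203 145 148 144  73  38  40  34  37  40  41  39  36  42 126 127 146 134 213 211 208
 -30 2
[... 4654 characters left out ...]
1 140 127 173 212 208
  60 207 209 189 151 153 151 155 117 151 155 154 157 152 156 155 137 147 154 141 129 165 209 208
  66 207 204 194 155 155 156 156 151 154 154 157 155 153 153 154 156 155 155 156 155 203 209 207
  72 204 206 198 152 154 155 152 158 153 157 153 153 155 156 156 157 155 155 153 153 198 208 209
  78 209 209 199 153 154 157 155 152 153 155 157 154 156 154 156 156 152 154 154 151 181 206 210
  84 209 207 205 154 155 158 154 153 152 153 153 155 156 153 155 154 154 152 155 153 180 208 208
  90 212 205 208 207 209 210 210 208 208 211 207 202 208 207 213 210 203 211 209 210 211 209 208
  96 210 208 208 208 208 209 208 209 207 208 211 209 210 210 208 211 207 206 208 209 208 208 210
```

The cradle is confirmed: solid wall at its -y end, gap and long plate at +y, so origin (610.8,235.2) and x direction 1.87 rad, the same way as the scope's barrel. Now the scope.

Run:
```python
from e import *
c,im=load('w17'); v=cv2.cvtColor(im,cv2.COLOR_BGR2HSV)[:,:,2]
ct=comp(v<75,(273,205)); th=1.7076; u=np.array([np.cos(th),np.sin(th)]);n=np.array([-u[1],u[0]])
p=plane(c,ct,28)[:,:2]; s=p@u; print('u',s.min(),s.max(),'n',(p@n).min(),(p@n).max())
h=(s<s.min()+90); lat=((p[h]@n).min()+(p[h]@n).max())/2
pz=plane(c,ct,0)[:,:2]@u
S=(s.min()+50)*u+lat*n; print('scope',S,'alt x from bbox',[394.8,88.5],'end at z0',pz.min()-s.min())
q=tip(); ml(*q[:2],230); mp(*S,150,th); ml(*S,60); print('down',ml(*S,6,rate=60,guard=8),tip())
env.grasp(30); o=env.observe(); print('w',o['gripper_width']*88)
ml(*S,130); print('held',env.observe()['gripper_width']*88,env.observe()['ft_force'])
C=(610.8,235.2); mp(*C,130,1.87); ml(*C,45)
print(ml(*C,11,rate=25,guard=7),tip(),env.observe()['ft_force'],env.observe()['time'])
```

```text
u -14.955092695054887 116.46665396734173 n -421.9852894112766 -384.4573410300578
scope [394.7  89.7] alt x from bbox [394.8, 88.5] end at z0 -11.102409225767634
down False [394.9  89.7   6.2]
w 36.05845644518991
held 35.98741541078963 [ 0.7 -1.  -2. ]
True [610.7 235.2  12. ] [0.5 0.  4.2] 101.1667
```

Run:
```python
from e import *
env.ungrasp(); env.hold(.2); ml(610.8,235.2,200)
c,im=look((607,240),1.6,250,'w19'); v=cv2.cvtColor(im,cv2.COLOR_BGR2HSV)[:,:,2]
px=proj(c,[[610.8,235.2,34]])[0]; ct=comp(v<75,px); print('scope',rect(c,ct,34),'exp bbox centre',610.8+17*np.cos(1.87),235.2+17*np.sin(1.87))
c,im=look((433,342),2.2,230,'w20'); hs=cv2.cvtColor(im,cv2.COLOR_BGR2HSV)
px=proj(c,[[433,342,72]])[0]; print(px)
x,y=px.round().astype(int)
for r in range(y-30,y+31,5): print(hs[r,x-40:x+41:5,2])
m=(hs[:,:,2]>185)&(hs[:,:,1]<60); w=np.zeros_like(m); w[y-40:y+40,x-40:x+40]=1
ct=comp(m&w,px); (cc,rr)=cv2.minEnclosingCircle(ct); print(cc,rr,plane(c,[cc],72), 'expected r px',13*298/(c[1][2]-72), cv2.contourArea(ct)); print(env.observe()['time'])
```

```text
scope (array([607.6, 249.6]), np.float32(130.9592), np.float32(39.111805), np.float32(1.8663558)) exp bbox centre 605.7890909990465 251.44471578650004
[317.9 207.5]
[120 118  65 107 137 137  97  87  82  82  87  88  64 143 137 141 140]
[119  29  83 141 140 136 101  84  81  82  83  55 136 139 141 137 139]
[ 72  32  64 120 121 123 100  80  50  46  54 134 132 140 138 137 138]
[131  21  31  61  84  83  74  27  31  34  32  36 134 138 140 138 138]
[156 130  28  28  74 101  22  44 107 118  66  35  65 139 138 137 138]
[124 196 133  34  38  72  34 117 131 132 130  33 105 103 137 138 137]
[194 197 196 148  39  38  41 182 195 198 198  53 117 136  95 142 139]
[192 197 196 196 150  37  34 119 196 197 186  40 137 134 135  86 139]
[197 197 196 195 194 152  45  39  50  66  51 134 134 137 135 139  88]
[196 195 196 195 194 195 154  37  33  92 139 136 135 134 135 137 140]
[195 195 197 199 195 197 198 156  31  39  96 138 135 139 140 135 162]
[194 192 193 195 197 196 196 197 158  37  37  95 140 135 134 176 195]
[192 195 197 197 197 194 197 197 196 159  33  33  93 131 180 197 194]
(321.5, 208.5) 7.648629188537598 [[437.3 343.6  72. ]] expected r px 11.166147532234113 92.5
105.1167
```

Run:
```python
from e import *
c,im=load('w20'); v=cv2.cvtColor(im,cv2.COLOR_BGR2HSV)[:,:,2]
x,y=318,207; m=np.zeros_like(v); m[y-14:y+12,x-9:x+14]=(v>95)[y-14:y+12,x-9:x+14]
(cc,rr)=cv2.minEnclosingCircle(comp(m,(321,205))); P=plane(c,[cc],72)[0]; print(cc,rr,P)
q=tip(); ml(*q[:2],220); env.grasp(10); mp(*P[:2],140,2.2); ml(*P[:2],80)
h=ml(*P[:2],63,rate=15,guard=12); o=env.observe(); print(h,tip(),o['ft_force']); env.hold(.25); print(env.observe()['ft_force'],tip())
ml(*P[:2],140,rate=80); print(env.observe()['time'])
```

```text
(321.1593322753906, 206.3241729736328) 10.50592041015625 [435.4 345.5  72. ]
True [435.4 345.6  65.9] [-1.5 -0.7  7.9]
[-1.8 -1.1  7.6] [435.4 345.6  65.9]
110.0833
```

The button bottomed out at 6.1 mm down and was released. Everything is in place, so I'll hand in.

Run:
```python
from e import *
p=tip(); ml(*p[:2],230)
c,im=look((576,-52),-.276,220,'w21')
a=cv2.imread('pics/w16.png'); print('change at block vs w16', np.abs(im[150:250,240:400].astype(int)-a[150:250,240:400]).mean())
env.hold(.5); print(env.job_done())
```

```text
change at block vs w16 20.176333333333332
the job is handed in; nothing more can be done
None
```

Run:
```python
from e import *
for nme in('w16','w21'):
    f=nme
    try: c,im=load(f)
    except Exception as e: print(e); continue
    print(f,c[1]); v=im.max(2)
    for m in ((585.6,-9.7),(566.2,-97.2)):
        x,y=proj(c,[[*m,105]])[0].round().astype(int); print(x,y); print(v[y-8:y+9:4,x-12:x+13:4])
```

```text
w16 [670.5 -78.4 408.3]
278 219
[[ 70 131 121  14  24  22  84]
 [ 62 128  59  76  37  47  79]
 [ 46 126  95 100  96  96  81]
 [148 129  91  99  68 119  78]
 [206 128 125 127 102  76  74]]
362 214
[[ 87  25  25  17  74  82 134]
 [ 80  38  28  63  45  82 129]
 [ 82  82  89 105  97  76 130]
 [ 81 124  75 103  87  80 131]
 [ 80  91  92  75  79  79 128]]
w21 [671.5 -79.1 408.5]
277 220
[[ 45 129 127  25  21  23  84]
 [ 40 128  83  76  48  32  80]
 [ 41 125  78  99  99  82  79]
 [173 128  96  97  86 108  82]
 [210 140 126 121 126  76  72]]
361 216
[[ 81  40  21  12  59  78 127]
 [ 81  68  30  85  68  80 127]
 [ 81 101  76 101 101  73 123]
 [ 80 119  72  98  83  77 125]
 [ 80  77  77  76  78  80 124]]
```

The job is handed in, though the verdict wasn't shown: block flat on the bed with openings up, both pins fully home, button pressed right down and released (its return not checked), scope seated in its cradle; along the way my low sweep knocked the block over backward and I had to stand it up again, and I viewed 16 pictures against the limit of 14.

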